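# Clear the mixer base, fit the jug and give it a pulse

### The job

Take the orange tumbler off the mixer base and stand it upright in the free part of the blue drying tray, then set the lidded jug upright inside the collar on the base. With the jug in place, twist the red pulse knob on the sloping console clockwise to its stop, hold it there for a good second, and let go so that it springs back. Set things down rather than dropping them, and leave the mug, the bottle, the spice jar and the ice-cube tray where they stand.

Things in the scene. Friction and masses are not known exactly. Their poses are not given: they have to be found in the camera images.
- mixer: white mixer base, fixed, 280 x 150 mm (x, y). Origin on the counter, z up, front is its own -x. From x = -20 to +150 mm a flat platform 100 mm high; in front a console slopes down at 28 degrees from x = -20 (100 mm high) to x = -130 mm (41 mm high). The red knob stands square on the console at y = 0.
- seat (a point): where the jug stands: centre of the platform's top face (100 mm above the counter, 75 mm behind the mixer's origin) in a black collar 8 mm high, of 94 mm clear inside diameter and about 106 mm outside. The tumbler stands here at first.
- knob_grip (a point): point on the red knob's axis, 37 mm above the console face. z: the axis, out of the console, 28 degrees from vertical, leaning to the mixer's front; x: along the grip bar (straight up the slope at rest); they turn with the knob. Bar 44 mm long, 14 mm thick (y), from 23 mm below to 9 mm above this point, on a 44 mm disc; under it a flat steel ring of 68 mm.
- knob (a joint): turn of the pulse knob in rad: 0 at rest, growing clockwise as seen looking at the console, up to a hard stop at 1.2. A spring drives it back to 0 with 0.03 N m at rest and 0.15 N m at the stop.
- tumbler: orange plastic tumbler, open at the top, 90 mm high, outside diameter 52 mm at the foot and 60 mm at the rim, wall 3 mm, about 90 g. Origin at the centre of its underside, z up through its mouth.
- tray: blue drying tray fixed on the counter, 220 x 140 mm outside (x, y), walls 5 mm thick and 20 mm high, floor 5 mm thick. Origin at the centre of its underside, on the counter. The white mug stands in its -x half, the +x half is free.
- jug: lidded jug, pale blue, about 500 g. Origin at the centre of its underside, z up. Foot 76 mm diameter, body at most 78 mm, black lid 82 mm diameter at 138 to 150 mm height, and on it an upright round grip of 36 mm diameter from 150 to 182 mm. A side handle towards its own +y reaches 71 mm from the axis, 37 to 123 mm high.
- jug_grip (a point): middle of the round grip on the jug's lid, on the jug's axis, 168 mm above its underside.
- mug: bystander: white mug standing in the tray, 72 mm diameter, 85 mm high, with a handle towards its own +y. Origin at the centre of its underside.
- bottle: bystander: green bottle, 56 mm diameter, 190 mm high, standing on the counter beside the mixer's platform. Origin at the centre of its underside.
- spice_jar: bystander: amber jar with a steel cap, 50 mm diameter, 110 mm high, standing on the counter beside the mixer's platform. Origin at the centre of its underside.
- ice_tray: bystander: white ice-cube tray, 90 x 220 mm (x, y), 32 mm high, lying on the counter in front of the mixer's console. Origin at the centre of its underside.
There are look-alikes about, which are no part of the job. What is shaped like the tumbler but yellow is not meant.

How it is judged:
On the way, in this order (a step that is already met when the one before it is completed fails the run):
1. the tumbler stands upright in the tray, let go (x of tumbler in the frame of tray between -0.1 and 0.1 m and y of tumbler in the frame of tray between -0.06 and 0.06 m and z of tumbler in the frame of tray below 0.009 m and angle between tumbler's own z axis and vertical below 0.1 rad and contact force between tumbler and the fingers below 0.05 N and linear speed of tumbler below 0.03 m/s), for 0.2 s.
2. the jug stands inside the collar on the mixer base, let go (horizontal distance between jug and seat below 0.012 m and z of jug in the frame of seat below 0.004 m and angle between jug's own z axis and vertical below 0.06 rad and contact force between jug and the fingers below 0.05 N and linear speed of jug below 0.03 m/s), for 0.2 s.
3. the knob is held at its stop (turned more than 1.1 of 1.2 rad) for 0.7 s (value of joint knob above 1.1 rad), for 0.7 s.
4. the knob has sprung back to rest (value of joint knob below 0.06 rad), for 0.2 s.
At the end, for the whole second after the job is handed in: The tumbler stands upright (within 0.1 rad) on the floor of the tray, the jug stands upright (within 0.06 rad) on the platform with its axis within 12 mm of the seat's centre, the knob is back at rest (under 0.06 rad), and all are at rest and released (all of step 1 and all of step 2 and value of joint knob below 0.06 rad and contact force between mixer and the fingers below 0.05 N); the robot touches nothing.
It fails at once if the mug, bottle, spice jar or ice-cube tray is shifted more than 25 mm or tipped (distance of any of mug, bottle, spice_jar, ice_tray from where it was at the start of the episode above 0.025 m or angle between any of mug, bottle, spice_jar, ice_tray's own z axis and vertical above 0.25 rad).
It fails at once if the tumbler is dropped or knocked over (moves faster than 0.6 m/s with no finger on it, or leans more than 35 degrees) ((linear speed of tumbler above 0.6 m/s and contact force between tumbler and the fingers below 0.01 N) or angle between tumbler's own z axis and vertical above 0.61 rad).
It fails at once if the jug is dropped or knocked over (moves faster than 0.6 m/s with no finger on it, or leans more than 35 degrees) ((linear speed of jug above 0.6 m/s and contact force between jug and the fingers below 0.01 N) or angle between jug's own z axis and vertical above 0.61 rad).
It fails at once if the knob is turned more than 0.4 rad before the jug stands on the base (value of joint knob above 0.4 rad and (horizontal distance between jug and seat above 0.02 m or z of jug in the frame of seat above 0.01 m)).
It also fails if it takes over 72 s, if anything falls off the work surface, if the arm or the gripper's body presses on something with over 40 N, if the wrist force passes 120 N, or if a joint passes its speed limit or range.

### The arm

A 6-joint arm with a two-finger parallel gripper is mounted at the origin on the work surface. World frame = base frame: x ahead of the robot, y to its left, z up, the work surface at z = 0. Lengths are in m, angles in rad, forces in N, time in s.
With the tool pointing down it reaches from about 0.3 to 0.75 m from the base axis. Payload 8.5 kg.
Tool frame: the origin (TCP) lies midway between the tips of the shut fingers; the grasp point (between the pads) lies 19 mm behind it; z points along the fingers, y is the line along which they close (so a half turn about z gives the same grasp; the last joint's range is limited). The gripper opens to 88 mm and grips with 3 to 60 N. Pads are 18 mm wide; open, the fingers measure 123 mm over their backs; the gripper's body (75 mm by 187 mm) begins 45 mm behind the grasp point.
Start: joints at [-1.467, 0.381, 1.297, -0, 1.464, -0.215], TCP at [0.172, -0.522, 0.239] pointing down, gripper open.
Joint ranges: [-3.11, 3.11], [-0.89, 2.33], [0.22, 2.48], [-1.42, 4.56], [0.17, 2.85], [-2.88, 2.88]. Speed limits (rad/s): [2.39, 2.39, 3.14, 3.14, 3.14, 3.14].

### API

Orientations are given as [roll, pitch, yaw] about the fixed x, y, z axes, in that order (R = Rz(yaw) Ry(pitch) Rx(roll)).
In Python, from plant import readout, eyes, workorder gives the robot as it stands.
- The arm moves only by the tool step_arm, never from a script. Its argument "steps" is a list of rows, each a list of 6 numbers: the shift along the world's x, y, z each as a share of 10 cm, from -1 to 1, then the turn, a rotation vector about the world's x, y, z each as a share of 180 degrees, from -1 to 1. In form: [[x, y, z, ax, ay, az], ...]. A call has 1 to 20 rows; each row shifts and turns the commanded pose from where the row before left it; what a row does not reach is not made up. A row lasts 1/12 s, in which the tool goes at most 41.7 mm and 7.16 degrees, less where a joint would pass 70% of its speed; a pose out of reach is approached as far as the arm can. A call with a number of a shift or a turn outside -1 to 1 is refused whole. A call with a gripper value outside its range is refused whole. "hand" is the closure in counts, from 0 (fully open) to 255 (shut), set as the call begins (left out, the last holds). The fingers move at their own pace and stop on an object; "grip_force" is the grip in N (left out, the last holds). Time passes only in rows, so rows that do not move let the fingers close. It gives the time, the measured TCP pose, the force, the opening and the grip force at its end, in the units of the state.
- readout.sense(): the state, without advancing time (a new reading comes with each control period).
- eyes.camera(name): name is "side" or "top" or "wrist"; returns (picture, depth): 384x512x3 uint8, red, green, blue; 384x512 float32, m along the optical axis (not along the pixel's ray), 0 where there is no reading.
- eyes.get_calibration(name): a dict with "mtx" (3x3 intrinsics, pixels), "D" ([k1, k2, p1, p2, k3] as OpenCV has them; the pictures are not rectified), "R" (3x3) and "t" (3): a world point X has camera coordinates R X + t; the wrist camera has in their place "hand_eye" (4x4, takes a point from camera to tool coordinates, whose origin is the TCP and whose axes are the flange's). Camera axes: x right, y down, z forward; pixel columns grow to the right and rows downward; lengths in m; the calibration is good to about 2 mm. A picture is of the moment at which its call begins: read the wrist's pose just before it. get_calibration takes no time and is no camera call.
- workorder.hand_in(): hands the job in; it is judged then, once.
The state is a dict: "time_s": time; "joint_pos": joint angles; "dq": joint speeds; "joint_torque": joint torques, N m; "ee_pos": TCP position; "orientation": TCP orientation; "force": force on the tool from outside, world axes, zero at the start; "wrist_torque": the same for the moment, N m; "grip_width": finger opening in m; "finger_force": force on a finger pad.
Only numpy, scipy, OpenCV 4.12 (cv2) and the standard library are available. Lean on these libraries where they do the work, as an engineer would, in place of code of your own. Each camera call takes 0.05 s, during which the arm holds its last target. There are 200 camera calls.

## Working session

There is one attempt and no reset: what is moved stays moved. The work goes in short steps, Python scripts to look and compute and a tool call to move; the robot and the scene stay as the last step left them, time stands still between calls to the robot, and variables do not carry over. Pictures are saved under pics/ and viewed, at most 10 in all, crops included, and the job is handed in when it is done.

Besides the shell and the picture viewer there is one more tool, called after ">>>" in YAML: its name, and indented under it one key for each argument. step_arm: Moves the arm, as the interface text tells. Shift numbers are shares of 10 cm and turn numbers shares of 180 degrees, none past 1 either way. Its arguments: {"type":"object","properties":{"steps":{"type":"array","items":{"type":"array","items":{"type":"number","minimum":-1,"maximum":1}}},"hand":{"type":"number"},"grip_force":{"type":"number"}},"required":["steps"]}

```bash
ls; mkdir -p pics; cat > h.py <<'E'
import numpy as np, cv2
from plant import readout, eyes, workorder
E
python3 - <<'E'
from h import *
print(readout.sense())
for n in ("top","side"):
    c=eyes.get_calibration(n); print(n,{k:np.round(np.array(v),3).tolist() for k,v in c.items()})
    p,d=eyes.camera(n); cv2.imwrite(f"pics/{n}0.png",p[:,:,::-1]); np.savez(f"{n}0.npz",p=p,d=d)
print(eyes.get_calibration("wrist"))
a=cv2.imread("pics/top0.png")
E
```

```text
pics
{'time_s': 0.0, 'joint_pos': array([-1.46727475e+00,  3.81182186e-01,  1.29823422e+00, -9.29243511e-07,
        1.46360198e+00, -2.15285249e-01]), 'dq': array([-0.0018987 , -0.00070056,  0.00038624, -0.00122637,  0.00135516,
        0.0009669 ]), 'joint_torque': array([-9.76219089e-04, -4.37929165e+01, -2.24554914e+01,  7.13073229e-02,
        3.51977104e-02, -1.13123742e-04]), 'ee_pos': array([ 0.17236475, -0.52200406,  0.23815414]), 'orientation': array([-3.14019963e+00, -3.03672015e-04,  3.18806714e-01]), 'force': array([-0.75494666, -0.16968405, -0.57740074]), 'wrist_torque': array([-0.01262148,  0.01840896, -0.04233582]), 'finger_force': 0.0, 'grip_width': 0.08773613861759634}
top {'mtx': [[491.778, 0.0, 257.539], [0.0, 491.778, 189.252], [0.0, 0.0, 1.0]], 'D': [0.066, 0.0, 0.0, 0.0, 0.0], 'R': [[-0.018, -1.0, -0.025], [-0.984, 0.022, -0.178], [0.178, 0.022, -0.984]], 't': [0.037, 0.637, 1.366]}
side {'mtx': [[498.21, 0.0, 254.961], [0.0, 498.21, 188.792], [0.0, 0.0, 1.0]], 'D': [-0.033, 0.0, 0.0, 0.0, 0.0], 'R': [[0.985, -0.175, -0.004], [-0.106, -0.575, -0.811], [0.14, 0.799, -0.585]], 't': [-0.623, 0.19, 1.567]}
{'mtx': array([[320.43231392,   0.        , 253.15195756],
       [  0.        , 320.43231392, 188.98986578],
       [  0.        ,   0.        ,   1.        ]]), 'D': array([-0.06426512,  0.        ,  0.        ,  0.        ,  0.        ]), 'hand_eye': array([[ 7.41564837e-05, -9.54824805e-01, -2.97169290e-01,
         7.69884055e-02],
       [ 9.99999869e-01,  2.21402526e-04, -4.61838267e-04,
         1.63379567e-04],
       [ 5.06768664e-04, -2.97169217e-01,  9.54824696e-01,
        -1.45629424e-01],
       [ 0.00000000e+00,  0.00000000e+00,  0.00000000e+00,
         1.00000000e+00]])}
```

View pics/top0.png

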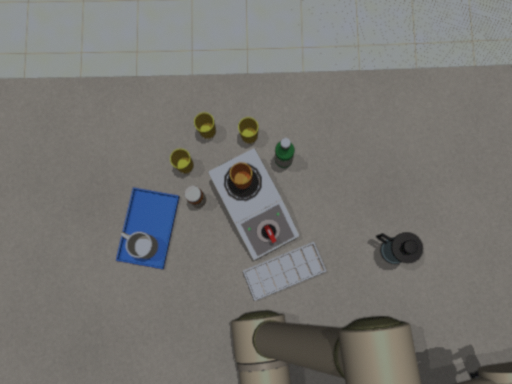

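View pics/side0.png

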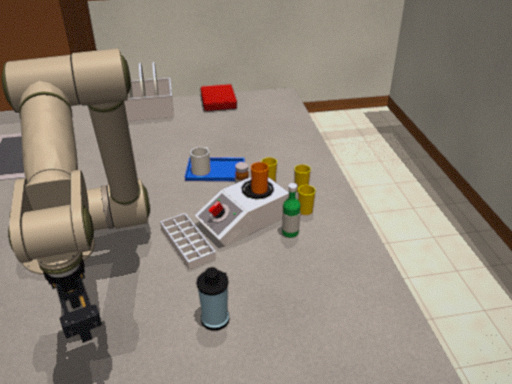

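The top view shows the tumbler at (240,177), the collar around it, the knob at (268,232), the jug lid at (406,247) and its handle at (381,239). The tray is at (150,228) with the mug at (141,244), and its free half lies around (155,208). The side view agrees.

```bash
cat >> h.py <<'E'
def ray(n,px,pose=None):
    c=eyes.get_calibration(n); u=cv2.undistortPoints(np.array(px,float).reshape(-1,1,2),c["mtx"],c["D"]).reshape(-1,2)
    v=np.c_[u,np.ones(len(u))]
    if n!="wrist":
        R,t=np.array(c["R"]),np.array(c["t"]); return -R.T@t, v@R
    from scipy.spatial.transform import Rotation as Ro
    p,o=pose; T=np.eye(4); T[:3,:3]=Ro.from_euler('xyz',o).as_matrix(); T[:3,3]=p; T=T@c["hand_eye"]
    return T[:3,3], v@T[:3,:3].T
def onz(n,px,z,pose=None):
    o,v=ray(n,px,pose); return o+v*((z-o[2])/v[:,2])[:,None]
def ondepth(n,d,px,pose=None):
    o,v=ray(n,px,pose); px=np.array(px).astype(int); return o+v*d[px[:,1],px[:,0]][:,None]
def pix(m): return np.argwhere(m)[:,::-1]
def cloud(n,d,m,pose=None):
    P=pix(m&(d>0)); return P,ondepth(n,d,P,pose)
E
python3 - <<'E'
from h import *
f=np.load("top0.npz");p,d=f["p"],f["d"];hsv=cv2.cvtColor(p,cv2.COLOR_RGB2HSV);H,S,V=[hsv[:,:,i].astype(int) for i in range(3)]
yy,xx=np.mgrid[:384,:512]
def box(a,b,c,e): return (xx>=a)&(xx<=c)&(yy>=b)&(yy<=e)
# full cloud
P,W=cloud("top",d,d>0); Wm=np.zeros((384,512,3)); Wm[P[:,1],P[:,0]]=W
z=Wm[:,:,2]
print("counter z",np.median(z[box(60,300,200,330)]))
def circ(m,zz,name):
    q=onz("top",pix(m),zz); c,r=cv2.minEnclosingCircle(q[:,:2].astype(np.float32)); print(name,len(q),np.round(c,4),round(r*1000,1),"medz",np.median(z[m]))
orange=box(220,150,265,205)&(H<16)&(S>150)&(V>60); print("orange hmax z",np.percentile(z[orange],[5,50,98]))
circ(orange&(z>.17),.19,"tumbler rim")
print("jug box z", np.percentile(z[box(370,225,430,270)],[2,50,90,99]))
circ(box(370,225,430,270)&(z>.172),.182,"jug grip")
circ(box(370,225,430,270)&(z>.142)&(z<.156),.15,"jug lid")
hm=box(370,225,390,250)&(z>.06)&(z<.14); print("handle",Wm[hm].mean(0) if hm.any() else None)
blue=box(105,180,190,275)&(H>100)&(H<125)&(S>150); q=onz("top",pix(blue),.02); r=cv2.minAreaRect(q[:,:2].astype(np.float32)); print("tray",r)
mug=box(110,225,165,262)&(z>.07); circ(mug,.085,"mug")
red=box(250,215,290,250)&((H<6)|(H>174))&(S>150); print("red",Wm[red].mean(0),z[red].max(),cv2.minAreaRect(Wm[red][:,:2].astype(np.float32)))
plat=box(200,145,300,260)&(S<40)&(V>120)&(abs(z-.1)<.006); print("plat",cv2.minAreaRect(Wm[plat][:,:2].astype(np.float32)))
al=box(200,145,300,260)&(S<60)&(V>100)&(z>.02)&(z<.11); print("mixer",cv2.minAreaRect(Wm[al][:,:2].astype(np.float32)))
blk=box(215,155,270,205)&(V<60); q=onz("top",pix(blk),.108); print("collar",cv2.minEnclosingCircle(q[:,:2].astype(np.float32)))
circ(box(270,130,300,170)&(z>.02),.19,"bottle*"); print("bottle top",Wm[box(270,130,300,170)&(z>.17)].mean(0)); print("spice",Wm[box(182,180,204,206)&(z>.09)].mean(0))
print(z[box(270,130,300,170)].max())
E
```

```text
counter z 0.0008055523156051958
orange hmax z [0.10253605 0.14380901 0.18592068]
tumbler rim 37 [0.6546 0.0643] 29.1 medz 0.1780310083968688
jug box z [-0.00543023  0.0038561   0.15289286  0.18460804]
jug grip 163 [ 0.4583 -0.364 ] 18.2 medz 0.18231988074673589
jug lid 581 [ 0.4593 -0.3641] 40.9 medz 0.15030322874552127
handle [ 0.4801286  -0.32253425  0.10287628]
tray ((0.5373481512069702, 0.3494992256164551), (0.136322483420372, 0.21486839652061462), 78.3285903930664)
mug 225 [0.4895 0.3669] 50.8 medz 0.0871093863337089
red [ 0.50494352 -0.00808959  0.10675065] 0.12104661059253385 ((0.5060755014419556, -0.009148301556706429), (0.04891379177570343, 0.017573054879903793), 29.975675582885742)
plat ((0.6279315948486328, 0.05292336642742157), (0.20269525051116943, 0.14943639934062958), 26.76406478881836)
mixer ((0.5603376626968384, 0.044251635670661926), (0.33130306005477905, 0.19463060796260834), 26.72161865234375)
collar ((0.6523804664611816, 0.06490025669336319), 0.05132656916975975)
bottle* 452 [ 0.711  -0.0521] 39.9 medz 0.12623724985646667
bottle top [ 0.73659883 -0.05443967  0.18901372]
spice [0.61938849 0.20408737 0.10986521]
0.1962630617261767
```

>>> step_arm:
  steps:
    - [0,0,0.4,0,0,0]
    - [0,0,0.4,0,0,0]
    - [0,0,0.3,0,0,0]
    - [0.24,0.29,0,0,0,0.0273]
    - [0.24,0.29,0,0,0,0.0273]
    - [0.24,0.29,0,0,0,0.0273]
    - [0.24,0.29,0,0,0,0.0273]
    - [0.24,0.29,0,0,0,0.0273]
    - [0.24,0.29,0,0,0,0.0273]
    - [0.24,0.29,0,0,0,0.0273]
    - [0.24,0.29,0,0,0,0.0273]
    - [0.24,0.29,0,0,0,0.0273]
    - [0.24,0.29,0,0,0,0.0273]
    - [0.24,0.29,0,0,0,0.0273]
    - [0.24,0.29,0,0,0,0.0273]
    - [0.24,0.29,0,0,0,0.0273]
    - [0.24,0.29,0,0,0,0.0273]
    - [0.24,0.29,0,0,0,0.0273]
    - [0.24,0.29,0,0,0,0.0273]
    - [0.24,0.29,0,0,0,0.0273]
  hand: 0
  grip_force: 15

```text
time_s: 1.77
ee_pos: [0.5812, -0.0274, 0.3484]
orientation: [-3.141, -0.0, 1.781]
force: [-0.2, -0.6, 0.3]
grip_width: 0.088
finger_force: 0.0
```

>>> step_arm:
  steps:
    - [0.24,0.29,0,0,0,0.0273]
    - [0.24,0.29,0,0,0,0.0273]
    - [0.24,0.29,0,0,0,0.0273]
    - [0,0,-0.2,0,0,0]
    - [0,0,0,0,0,0]
    - [0,0,0,0,0,0]

```text
time_s: 2.27
ee_pos: [0.6519, 0.0577, 0.3275]
orientation: [-3.138, -0.002, 2.034]
force: [-0.5, -0.3, 0.8]
grip_width: 0.0882
finger_force: 0.0
```

```bash
python3 - <<'E'
from h import *
s=readout.sense(); po=(s["ee_pos"],s["orientation"]); p,d=eyes.camera("wrist"); cv2.imwrite("pics/w1.png",p[:,:,::-1]); np.savez("w1.npz",p=p,d=d,e=po[0],o=po[1]); print(po,s["joint_pos"])
hsv=cv2.cvtColor(p,cv2.COLOR_RGB2HSV);H,S,V=[hsv[:,:,i].astype(int) for i in range(3)]
P,W=cloud("wrist",d,d>0,po); Wm=np.zeros((384,512,3)); Wm[P[:,1],P[:,0]]=W; z=Wm[:,:,2]
o=(H<16)&(S>150)&(V>60)&(z>.183)&(z<.2)&(np.hypot(Wm[:,:,0]-.654,Wm[:,:,1]-.065)<.06)
print(o.sum(),cv2.minEnclosingCircle(onz("wrist",pix(o),.19,po)[:,:2].astype(np.float32)),z[o].max())
r=((H<6)|(H>174))&(S>150)&(z>.06); print(r.sum(),Wm[r].mean(0) if r.any() else 0)
E
```

```text
(array([0.65193585, 0.05768097, 0.32747684]), array([-3.13836334e+00, -1.75537701e-03,  2.03378542e+00])) [-9.21814332e-02  5.46959635e-01  7.69141961e-01 -2.17626088e-04
  1.82916060e+00 -5.55228577e-01]
542 ((0.6588417291641235, 0.06705421209335327), 0.02945052459836006) 0.19192598552624546
1188 [0.57498107 0.0324082  0.24233156]
```

View pics/w1.png

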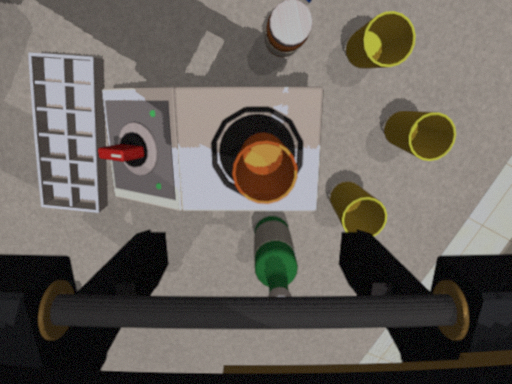

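The wrist view shows the tumbler rim at (265,172) inside the collar, the bottle at (275,250), the spice jar at (288,25) and the knob at (122,153). There is room for the fingers on both sides.

>>> step_arm:
  steps:
    - [0.05,0.08,-0.2,0,0,0]
    - [0,0,-0.3,0,0,0]
    - [0,0,-0.3,0,0,0]
    - [0,0,-0.3,0,0,0]
    - [0,0,-0.3,0,0,0]
    - [0,0,-0.2,0,0,0]
    - [0,0,-0.2,0,0,0]
    - [0,0,0,0,0,0]

```text
time_s: 2.98
ee_pos: [0.6558, 0.0646, 0.1461]
orientation: [-3.137, -0.003, 2.032]
force: [-0.3, -0.2, -0.4]
grip_width: 0.0879
finger_force: 0.0
```

>>> step_arm:
  steps:
    - [0,0,0,0,0,0]
    - [0,0,0,0,0,0]
    - [0,0,0,0,0,0]
    - [0,0,0,0,0,0]
    - [0,0,0,0,0,0]
    - [0,0,0,0,0,0]
    - [0,0,0,0,0,0]
    - [0,0,0,0,0,0]
  hand: 255
  grip_force: 12

```text
time_s: 3.65
ee_pos: [0.6579, 0.0658, 0.1498]
orientation: [3.14, 0.001, 2.034]
force: [1.3, 1.4, 5.5]
grip_width: 0.0579
finger_force: 12.3
```

>>> step_arm:
  steps:
    - [0,0,0.15,0,0,0]
    - [0,0,0.25,0,0,0]
    - [0,0,0.3,0,0,0]
    - [0,0,0.25,0,0,0]
    - [-0.03,0.13,0.1,0,0,0.0206]
    - [-0.047,0.2,0,0,0,0.0206]
    - [-0.047,0.2,0,0,0,0.0206]
    - [-0.047,0.2,0,0,0,0.0206]
    - [-0.047,0.2,0,0,0,0.0206]
    - [-0.047,0.2,0,0,0,0.0206]
    - [-0.047,0.2,0,0,0,0.0206]
    - [-0.047,0.2,0,0,0,0.0206]
    - [-0.047,0.2,0,0,0,0.0206]
    - [-0.047,0.2,0,0,0,0.0206]
    - [-0.047,0.2,0,0,0,0.0206]
    - [-0.047,0.2,0,0,0,0.0206]
    - [-0.047,0.2,0,0,0,0.0206]
    - [-0.047,0.2,0,0,0,0.0206]
    - [-0.02,0.06,0,0,0,0]
    - [0,0,0,0,0,0]

```text
time_s: 5.32
ee_pos: [0.5905, 0.3459, 0.2531]
orientation: [-3.141, -0.001, 2.94]
force: [0.1, 0.1, -0.7]
grip_width: 0.0578
finger_force: 11.9
```

>>> step_arm:
  steps:
    - [0,0,0,0,0,0]
    - [0,0,0,0,0,0]

```text
time_s: 5.48
ee_pos: [0.5917, 0.3436, 0.2536]
orientation: [-3.141, -0.0, 2.938]
force: [0.5, 0.3, -0.8]
grip_width: 0.0582
finger_force: 11.9
```

```bash
python3 - <<'E'
from h import *
p,d=eyes.camera("top"); hsv=cv2.cvtColor(p,cv2.COLOR_RGB2HSV);H,S,V=[hsv[:,:,i].astype(int) for i in range(3)]
b=(H>100)&(H<125)&(S>150);P=pix(b); 
s=readout.sense(); po=(s["ee_pos"],s["orientation"]); w,dw=eyes.camera("wrist")
cv2.imwrite("pics/m2.png",np.hstack([p[100:300,80:320],w[::2,::2][:192].repeat(1,0)[:200].copy() if 0 else cv2.resize(w,(267,200))])[:,:,::-1])
hs=cv2.cvtColor(w,cv2.COLOR_RGB2HSV);H,S=hs[:,:,0].astype(int),hs[:,:,1].astype(int)
bm=((H>100)&(H<125)&(S>120)); Q,W=cloud("wrist",dw,bm,po); k=(W[:,2]<.03); q=W[k][:,:2]
print(len(q),cv2.minAreaRect(q.astype(np.float32)),W[k][:,2].max(),np.percentile(W[k][:,2],50))
print(po)
E
```

```text
15714 ((0.5375099182128906, 0.3506421744823456), (0.14276881515979767, 0.21869894862174988), 78.44291687011719) 0.022315194067544286 0.004897286739175888
(array([0.5917123 , 0.34350844, 0.25370037]), array([-3.14117653e+00, -1.22380877e-04,  2.93780971e+00]))
```

View pics/m2.png

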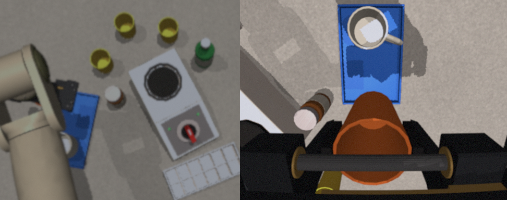

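The tray is confirmed by both views, with the mug at the far end in the wrist picture (368,28) and the free half under the hand. Lowering.

>>> step_arm:
  steps:
    - [0,0,-0.3,0,0,0]
    - [0,0,-0.3,0,0,0]
    - [0,0,-0.3,0,0,0]
    - [0,0,-0.3,0,0,0]
    - [0,0,-0.3,0,0,0]
    - [0,0,-0.2,0,0,0]
    - [0,0,-0.15,0,0,0]
    - [0,0,-0.08,0,0,0]
    - [0,0,0,0,0,0]
    - [0,0,0,0,0,0]

```text
time_s: 6.42
ee_pos: [0.5918, 0.3444, 0.0614]
orientation: [3.141, 0.001, 2.939]
force: [-0.0, 0.1, -1.0]
grip_width: 0.058
finger_force: 11.9
```

>>> step_arm:
  steps:
    - [0,0,-0.02,0,0,0]
    - [0,0,-0.02,0,0,0]
    - [0,0,0,0,0,0]
    - [0,0,0,0,0,0]

```text
time_s: 6.75
ee_pos: [0.5914, 0.3448, 0.0572]
orientation: [3.141, 0.001, 2.94]
force: [0.6, 0.4, -0.7]
grip_width: 0.0582
finger_force: 11.9
```

>>> step_arm:
  steps:
    - [0,0,-0.02,0,0,0]
    - [0,0,0,0,0,0]
    - [0,0,0,0,0,0]

```text
time_s: 7.0
ee_pos: [0.5914, 0.3448, 0.0549]
orientation: [3.141, 0.0, 2.94]
force: [0.0, 0.9, 0.1]
grip_width: 0.058
finger_force: 12.0
```

>>> step_arm:
  steps:
    - [0,0,-0.02,0,0,0]
    - [0,0,0,0,0,0]
    - [0,0,0,0,0,0]

```text
time_s: 7.25
ee_pos: [0.592, 0.3452, 0.0545]
orientation: [3.14, 0.003, 2.94]
force: [-1.0, 0.2, 8.0]
grip_width: 0.0579
finger_force: 12.6
```

>>> step_arm:
  steps:
    - [0,0,0.01,0,0,0]
    - [0,0,0,0,0,0]
    - [0,0,0,0,0,0]
    - [0,0,0,0,0,0]
    - [0,0,0,0,0,0]
    - [0,0,0,0,0,0]
    - [0,0,0.1,0,0,0]
    - [0,0,0.3,0,0,0]
    - [0,0,0.4,0,0,0]
    - [0,0,0.4,0,0,0]
    - [0,0,0.4,0,0,0]
    - [0,0,0.4,0,0,0]
    - [0,0,0.4,0,0,0]
    - [0,0,0,0,0,0]
    - [0,0,0,0,0,0]
  hand: 0

```text
time_s: 8.5
ee_pos: [0.5915, 0.3449, 0.2969]
orientation: [3.139, 0.005, 2.94]
force: [0.6, 0.3, -1.1]
grip_width: 0.0882
finger_force: 0.0
```

```bash
python3 - <<'E'
from h import *
s=readout.sense(); po=(s["ee_pos"],s["orientation"]); print(po,s["joint_pos"])
p,d=eyes.camera("wrist"); hsv=cv2.cvtColor(p,cv2.COLOR_RGB2HSV);H,S,V=[hsv[:,:,i].astype(int) for i in range(3)]
P,W=cloud("wrist",d,(H<16)&(S>150)&(V>60)&(d>0),po); k=(np.hypot(W[:,0]-.592,W[:,1]-.345)<.06); P,W=P[k],W[k]
top=W[:,2]>.085; print("tumbler",W[:,2].max(),cv2.minEnclosingCircle(onz("wrist",P[top],.095,po)[:,:2].astype(np.float32)))
# seat, from top view (collar free now)
p,d=eyes.camera("top");hsv=cv2.cvtColor(p,cv2.COLOR_RGB2HSV);V=hsv[:,:,2]
yy,xx=np.mgrid[:384,:512]; m=(xx>215)&(xx<270)&(yy>155)&(yy<205)&(V<60)
q=onz("top",pix(m),.108)[:,:2].astype(np.float32); print("collar top",m.sum(),cv2.minEnclosingCircle(q))
E
```

```text
(array([0.591474  , 0.34486467, 0.29689131]), array([3.13863454, 0.00477788, 2.94020889])) [ 3.55406067e-01  6.11217828e-01  7.36931036e-01 -1.39372025e-05
  1.78782433e+00 -1.01401660e+00]
tumbler 0.3886914427866516 ((0.8466818332672119, 0.3293918967247009), 0.32352378964424133)
collar top 749 ((0.65129554271698, 0.06522375345230103), 0.05051419511437416)
```

>>> step_arm:
  steps:
    - [0.04,-0.2,0.1,0,0,-0.0206]
    - [0.04,-0.2,0.1,0,0,-0.0206]
    - [0.04,-0.2,0.1,0,0,-0.0206]
    - [0.04,-0.2,0,0,0,-0.0206]
    - [0.04,-0.2,0,0,0,-0.0206]
    - [0.04,-0.2,0,0,0,-0.0206]
    - [0.04,-0.2,0,0,0,-0.0206]
    - [0.04,-0.2,0,0,0,-0.0206]
    - [0.04,-0.2,0,0,0,-0.0206]
    - [0.04,-0.2,0,0,0,-0.0206]
    - [0.04,-0.2,0,0,0,-0.0206]
    - [0.04,-0.2,0,0,0,-0.0206]
    - [0.04,-0.2,0,0,0,-0.0206]
    - [0.04,-0.2,0,0,0,-0.0206]
    - [0,0,0,0,0,0]
    - [0,0,0,0,0,0]
    - [0,0,0,0,0,0]

```text
time_s: 10.02
ee_pos: [0.647, 0.0654, 0.3228]
orientation: [-3.14, -0.001, 2.036]
force: [0.1, 0.5, 0.7]
grip_width: 0.088
finger_force: 0.0
```

```bash
python3 - <<'E'
from h import *
s=readout.sense(); po=(s["ee_pos"],s["orientation"]); print(po)
p,d=eyes.camera("wrist"); np.savez("w3.npz",p=p,d=d,e=po[0],o=po[1]); cv2.imwrite("pics/w3.png",p[:,:,::-1])
hsv=cv2.cvtColor(p,cv2.COLOR_RGB2HSV);H,S,V=[hsv[:,:,i].astype(int) for i in range(3)]
P,W=cloud("wrist",d,d>0,po); Wm=np.zeros((384,512,3)); Wm[P[:,1],P[:,0]]=W; z=Wm[:,:,2]
m=(V<60)&(np.hypot(Wm[:,:,0]-.654,Wm[:,:,1]-.065)<.065)&(z<.13)
P=pix(m); hull=cv2.convexHull(P.astype(np.int32)).reshape(-1,2)
q=onz("wrist",hull,.104,po)[:,:2].astype(np.float32); print("collar",m.sum(),z[m].min(),cv2.minEnclosingCircle(q),cv2.fitEllipse(q))
mx=np.array([np.cos(.4625),np.sin(.4625)])
r=((H<8)|(H>172))&(S>140)&(np.hypot(Wm[:,:,0]-.505,Wm[:,:,1]+.01)<.05)&(z>.05)
R=Wm[r]; print("red",len(R),R.mean(0),R[:,2].max(),cv2.minAreaRect(R[:,:2].astype(np.float32)))
t=r&(z>np.percentile(R[:,2],50)-.0)
yv=V[r]; br=r&(V>np.percentile(yv,40)); print("bright",Wm[br].mean(0),cv2.minAreaRect(Wm[br][:,:2].astype(np.float32)))
pl=(S<45)&(V>120)&(abs(z-.1)<.006)&(np.hypot(Wm[:,:,0]-.64,Wm[:,:,1]-.055)<.14); print("plat",cv2.minAreaRect(Wm[pl][:,:2].astype(np.float32)),np.median(z[pl]))
E
```

```text
(array([0.64699117, 0.06540221, 0.32276361]), array([-3.13998870e+00, -1.33311723e-03,  2.03575326e+00]))
collar 5325 0.097938162890499 ((0.6519239544868469, 0.06582257151603699), 0.05362440273165703) ((0.6517391204833984, 0.06562433391809464), (0.10588868707418442, 0.10633379220962524), 16.669532775878906)
red 645 [ 0.50975236 -0.00339052  0.10502821] 0.12090585201547865 ((0.5077776908874512, -0.010920941829681396), (0.05302596092224121, 0.022917017340660095), 28.14365005493164)
bright [ 0.50878615 -0.00530557  0.10925626] ((0.5054383277893066, -0.007510956376791), (0.05195014923810959, 0.012704052031040192), 26.39341163635254)
plat ((0.6370824575424194, 0.05894318222999573), (0.1827772557735443, 0.14785127341747284), 26.842105865478516) 0.09950377358480106
```

View pics/w3.png

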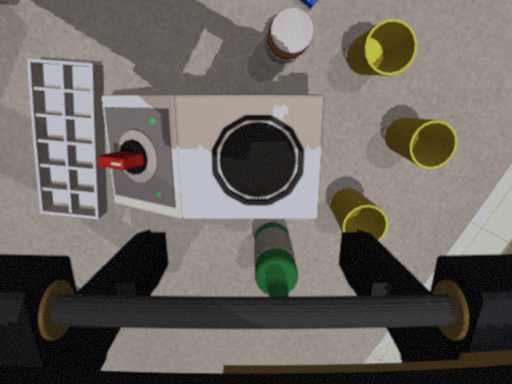

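The collar is at pixel (257,159) and is now empty; its 106 mm outside diameter matches, so the seat is at (0.652, 0.0655). Moving on to the jug.

>>> step_arm:
  steps:
    - [-0.125,-0.286,0,0,0,0]
    - [-0.125,-0.286,0,0,0,0]
    - [-0.125,-0.286,0,0,0,0]
    - [-0.125,-0.286,0,0,0,0]
    - [-0.125,-0.286,0,0,0,0]
    - [-0.125,-0.286,0,0,0,0]
    - [-0.125,-0.286,0,0,0,0]
    - [-0.125,-0.286,0,0,0,0]
    - [-0.125,-0.286,0,0,0,0]
    - [-0.125,-0.286,0,0,0,0]
    - [-0.125,-0.286,0,0,0,0]
    - [-0.125,-0.286,0,0,0,0]
    - [-0.125,-0.286,0,0,0,0]
    - [-0.125,-0.286,0,0,0,0]
    - [-0.125,-0.286,0,0,0,0]
    - [0,0,0,0,0,0]
    - [0,0,0,0,0,0]
    - [0,0,0,0,0,0]

```text
time_s: 11.57
ee_pos: [0.4603, -0.3631, 0.3237]
orientation: [3.141, -0.0, 2.036]
force: [0.3, -0.2, 0.5]
grip_width: 0.088
finger_force: 0.0
```

```bash
python3 - <<'E'
from h import *
s=readout.sense(); po=(s["ee_pos"],s["orientation"]); print(po)
p,d=eyes.camera("wrist")
P,W=cloud("wrist",d,d>0,po); Wm=np.zeros((384,512,3)); Wm[P[:,1],P[:,0]]=W; z=Wm[:,:,2]; n=np.hypot(Wm[:,:,0]-.459,Wm[:,:,1]+.364)
for lo,hi,zz in((.176,.188,.182),(.144,.156,.15)):
    m=(n<.055)&(z>lo)&(z<hi); m=cv2.morphologyEx(m.astype(np.uint8),cv2.MORPH_OPEN,np.ones((3,3)))>0
    print(m.sum(),np.median(z[m]),cv2.minEnclosingCircle(onz("wrist",pix(m),zz,po)[:,:2].astype(np.float32)))
# tumbler check from top
p,d=eyes.camera("top");hsv=cv2.cvtColor(p,cv2.COLOR_RGB2HSV);H,S,V=[hsv[:,:,i].astype(int) for i in range(3)]
P,W=cloud("top",d,(H<16)&(S>150)&(V>60),None);k=np.hypot(W[:,0]-.592,W[:,1]-.345)<.07;P,W=P[k],W[k];t=W[:,2]>.08;print("tumbler",W[:,2].max(),cv2.minEnclosingCircle(onz("top",P[t],.095)[:,:2].astype(np.float32)))
# knob ring from w3
f=np.load("w3.npz");p,d=f["p"],f["d"];pw=(f["e"],f["o"])
hsv=cv2.cvtColor(p,cv2.COLOR_RGB2HSV);H,S,V=[hsv[:,:,i].astype(int) for i in range(3)]
c=p[115:215,95:180]; cv2.imwrite("pics/k3.png",cv2.resize(c,None,fx=6,fy=6,interpolation=cv2.INTER_CUBIC)[:,:,::-1])
E
```

```text
(array([ 0.46033703, -0.36314488,  0.32371514]), array([ 3.14129984e+00, -4.09365174e-04,  2.03558218e+00]))
1061 0.18137189873825754 ((0.4582168459892273, -0.36384984850883484), 0.01763859950006008)
3510 0.14960464095430068 ((0.458495169878006, -0.364780455827713), 0.04067683592438698)
tumbler 0.09661429645548525 ((0.5896921753883362, 0.34106409549713135), 0.029982207342982292)
```

View pics/k3.png

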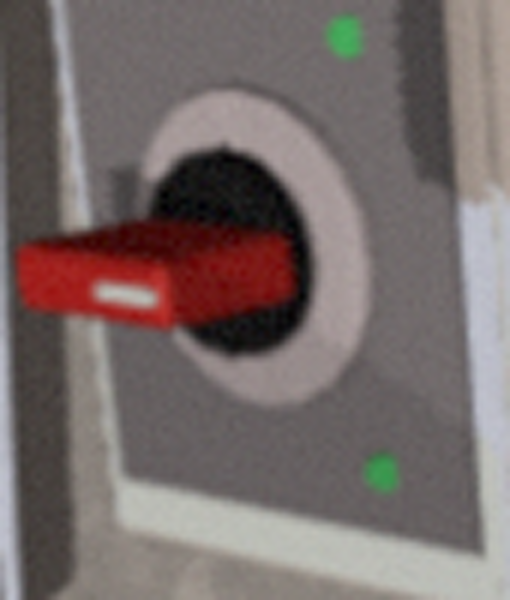

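The crop shows the ring (about (258,247) at centre, crop pixels) and the bar's bright top face with corners (20,245), (22,305), (172,328), (165,265). The top view shows the tumbler standing in the tray with its rim at 95 mm. Now grasping the jug.

>>> step_arm:
  steps:
    - [-0.02,-0.01,-0.2,0,0,0]
    - [0,0,-0.3,0,0,0]
    - [0,0,-0.3,0,0,0]
    - [0,0,-0.3,0,0,0]
    - [0,0,-0.3,0,0,0]
    - [0,0,-0.15,0,0,0]
    - [0,0,-0.08,0,0,0]
    - [0,0,-0.06,0,0,0]
    - [0,0,0,0,0,0]
    - [0,0,0,0,0,0]

```text
time_s: 12.5
ee_pos: [0.4583, -0.3653, 0.1557]
orientation: [3.141, 0.002, 2.035]
force: [-0.2, 0.8, 0.1]
grip_width: 0.0883
finger_force: 0.0
```

>>> step_arm:
  steps:
    - [0,0,0,0,0,0]
    - [0,0,0,0,0,0]
    - [0,0,0,0,0,0]
    - [0,0,0,0,0,0]
    - [0,0,0,0,0,0]
    - [0,0,0,0,0,0]
    - [0,0,0,0,0,0]
    - [0,0,0,0,0,0]
    - [0,0,0,0,0,0]
    - [0,0,0,0,0,0]
  hand: 255
  grip_force: 35

```text
time_s: 13.33
ee_pos: [0.4579, -0.3652, 0.1548]
orientation: [3.141, 0.0, 2.034]
force: [1.2, 0.8, 0.1]
grip_width: 0.0352
finger_force: 35.0
```

```bash
python3 - <<'E'
from h import *
f=np.load("w3.npz");pw=(f["e"],f["o"])
a=np.radians(26.8); mx=np.array([np.cos(a),np.sin(a),0]); my=np.array([-np.sin(a),np.cos(a),0]); O=np.array([.652,.0655,0])-.075*mx
s,c=np.sin(np.radians(28)),np.cos(np.radians(28)); n=-s*mx+np.array([0,0,c]); up=c*mx+np.array([0,0,s])
P0=O-.02*mx+np.array([0,0,.1])
def onpl(px,h):
    o,v=ray("wrist",np.array(px)/6+[95,115],pw); q=P0+n*h; X=o+v*(((q-o)@n)/(v@n))[:,None]; r=X-P0; return np.c_[r@up,r@my]*1000
print("bar top",onpl([(20,245),(22,305),(172,328),(165,265)],.046).round(1))
print("ring",onpl([(145,165),(232,88),(370,270),(278,405)],.002).round(1), "disc",onpl([(222,148),(310,260),(240,352)],.014).round(1))
E
```

```text
bar top [[-79.6   7.1]
 [-81.6  -5.2]
 [-37.9  -5.1]
 [-37.8   6.9]]
ring [[-94.6  15.5]
 [-64.9  33.5]
 [-30.1  -1.7]
 [-61.  -34.3]] disc [[-55.9  23.2]
 [-34.1   2.3]
 [-57.2 -19.3]]
```

>>> step_arm:
  steps:
    - [0,0,0.05,0,0,0]
    - [0,0,0.15,0,0,0]
    - [0,0,0.2,0,0,0]
    - [0,0,0.25,0,0,0]
    - [0,0,0.25,0,0,0]
    - [0,0,0.25,0,0,0]
    - [0,0,0.25,0,0,0]
    - [0,0,0.15,0,0,0]
    - [0,0,0.05,0,0,0]
    - [0.01,0.06,0,0,0,0]
    - [0.02,0.12,0,0,0,0]
    - [0.035,0.2,0,0,0,0]
    - [0.035,0.2,0,0,0,0]
    - [0.035,0.2,0,0,0,0]
    - [0.035,0.2,0,0,0,0]
    - [0.035,0.2,0,0,0,0]
    - [0.035,0.2,0,0,0,0]
    - [0.035,0.2,0,0,0,0]
    - [0.035,0.2,0,0,0,0]
    - [0.035,0.2,0,0,0,0]

```text
time_s: 15.0
ee_pos: [0.4917, -0.1649, 0.3131]
orientation: [-3.14, -0.003, 2.035]
force: [0.6, -0.4, -6.5]
grip_width: 0.0354
finger_force: 35.0
```

>>> step_arm:
  steps:
    - [0.04,0.2,0,0,0,0]
    - [0.06,0.2,0,0,0,0]
    - [0.08,0.18,0,0,0,0]
    - [0.1,0.16,0,0,0,0]
    - [0.13,0.15,0,0,0,0]
    - [0.15,0.15,0,0,0,0]
    - [0.15,0.15,0,0,0,0]
    - [0.15,0.15,0,0,0,0]
    - [0.15,0.15,0,0,0,0]
    - [0.13,0.14,0,0,0,0]
    - [0.1,0.1,0,0,0,0]
    - [0.07,0.05,0,0,0,0]
    - [0,0,0,0,0,0]
    - [0,0,0,0,0,0]
    - [0,0,0,0,0,0]

```text
time_s: 16.25
ee_pos: [0.6226, 0.0104, 0.3144]
orientation: [-3.14, -0.0, 2.034]
force: [-0.6, -0.0, -5.4]
grip_width: 0.0351
finger_force: 35.0
```

>>> step_arm:
  steps:
    - [0.05,0.1,0,0,0,0]
    - [0.08,0.15,0,0,0,0]
    - [0.08,0.15,0,0,0,0]
    - [0.06,0.1,0,0,0,0]
    - [0.02,0.045,0,0,0,0]
    - [0,0,0,0,0,0]
    - [0,0,0,0,0,0]
    - [0,0,0,0,0,0]
    - [0,0,0,0,0,0]

```text
time_s: 17.0
ee_pos: [0.652, 0.0645, 0.315]
orientation: [-3.142, 0.0, 2.033]
force: [-0.0, 0.3, -4.7]
grip_width: 0.0349
finger_force: 35.0
```

```bash
python3 - <<'E'
from h import *
s=readout.sense(); po=(s["ee_pos"],s["orientation"]); print(po)
p,d=eyes.camera("wrist"); cv2.imwrite("pics/w4.png",p[:,:,::-1])
t,dt=eyes.camera("side"); cv2.imwrite("pics/s4.png",cv2.resize(np.hstack([t[100:292,150:406],cv2.resize(p,(256,192))]),None,fx=1.5,fy=1.5)[:,:,::-1])
P,W=cloud("wrist",d,d>0,po); Wm=np.zeros((384,512,3)); Wm[P[:,1],P[:,0]]=W; z=Wm[:,:,2]; n=np.hypot(Wm[:,:,0]-.652,Wm[:,:,1]-.0655)
m=(n<.06)&(z>.298)&(z<.32); print(m.sum(),np.percentile(z[m],[5,50,95]),cv2.fitEllipse(onz("wrist",cv2.convexHull(pix(m).astype(np.int32)).reshape(-1,2),np.median(z[m]),po)[:,:2].astype(np.float32)))
E
```

```text
(array([0.65204874, 0.06454527, 0.3149521 ]), array([-3.14156880e+00,  1.95596079e-04,  2.03320579e+00]))
8212 [0.30804049 0.30973777 0.31569141] ((0.6517308950424194, 0.0653725191950798), (0.0800599530339241, 0.08298290520906448), 22.86650276184082)
```

View pics/s4.png

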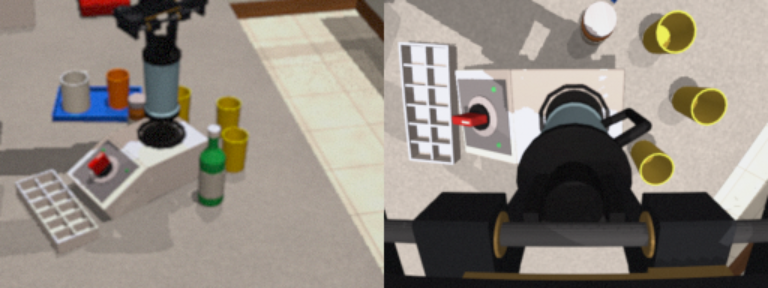

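The jug hangs upright and centred above the collar, with its lid measured within 1 mm of the seat. The handle points to the rear, and the tumbler stands in the tray at (118,88). Lowering.

>>> step_arm:
  steps:
    - [0,0,-0.08,0,0,0]
    - [0,0,-0.12,0,0,0]
    - [0,0,-0.12,0,0,0]
    - [0,0,-0.1,0,0,0]
    - [0,0,-0.08,0,0,0]
    - [0,0,-0.03,0,0,0]
    - [0,0,0,0,0,0]
    - [0,0,0,0,0,0]
    - [0,0,0,0,0,0]

```text
time_s: 17.85
ee_pos: [0.6525, 0.0652, 0.2625]
orientation: [3.14, 0.001, 2.034]
force: [-0.3, 0.2, -5.0]
grip_width: 0.0353
finger_force: 35.0
```

>>> step_arm:
  steps:
    - [0,0,-0.02,0,0,0]
    - [0,0,-0.02,0,0,0]
    - [0,0,0,0,0,0]
    - [0,0,0,0,0,0]

```text
time_s: 18.18
ee_pos: [0.6522, 0.0652, 0.2577]
orientation: [-3.141, -0.0, 2.034]
force: [-1.5, 0.2, -5.0]
grip_width: 0.035
finger_force: 35.0
```

>>> step_arm:
  steps:
    - [0,0,-0.02,0,0,0]
    - [0,0,0,0,0,0]
    - [0,0,0,0,0,0]

```text
time_s: 18.43
ee_pos: [0.6522, 0.0652, 0.2556]
orientation: [-3.141, -0.0, 2.034]
force: [0.9, 0.4, -5.5]
grip_width: 0.0351
finger_force: 35.0
```

>>> step_arm:
  steps:
    - [0,0,-0.015,0,0,0]
    - [0,0,0,0,0,0]
    - [0,0,0,0,0,0]

```text
time_s: 18.68
ee_pos: [0.6525, 0.0652, 0.2548]
orientation: [3.141, 0.001, 2.034]
force: [0.5, -0.5, -1.1]
grip_width: 0.0353
finger_force: 35.0
```

>>> step_arm:
  steps:
    - [0,0,-0.01,0,0,0]
    - [0,0,0,0,0,0]
    - [0,0,0,0,0,0]

```text
time_s: 18.93
ee_pos: [0.6526, 0.0652, 0.2547]
orientation: [3.139, 0.002, 2.034]
force: [0.8, 0.1, 6.1]
grip_width: 0.0353
finger_force: 35.0
```

>>> step_arm:
  steps:
    - [0,0,0,0,0,0]
    - [0,0,0,0,0,0]
    - [0,0,0,0,0,0]
    - [0,0,0,0,0,0]
    - [0,0,0,0,0,0]
    - [0,0,0,0,0,0]
    - [0,0,0.1,0,0,0]
    - [0,0,0.2,0,0,0]
    - [0,0,0.3,0,0,0]
    - [0,0,0.3,0,0,0]
    - [0,0,0.1,0,0,0]
    - [0,0,0,0,0,0]
    - [0,0,0,0,0,0]
  hand: 0

```text
time_s: 20.02
ee_pos: [0.6523, 0.0652, 0.3535]
orientation: [3.141, 0.0, 2.034]
force: [0.4, -0.1, -0.3]
grip_width: 0.0882
finger_force: 0.0
```

```bash
cat >> h.py <<'E'
from scipy.spatial.transform import Rotation as Ro
_a=np.radians(26.8); mx=np.array([np.cos(_a),np.sin(_a),0]); my=np.array([-np.sin(_a),np.cos(_a),0]); O=np.array([.652,.0655,0])-.075*mx
_s,_c=np.sin(np.radians(28)),np.cos(np.radians(28)); n=-_s*mx+np.array([0,0,_c]); up=_c*mx+np.array([0,0,_s]); P0=O-.02*mx+np.array([0,0,.1])
def knob(h): return P0-.061*up+.0005*my+n*h
E
python3 - <<'E'
from h import *
s=readout.sense(); print(s["ee_pos"],s["orientation"],s["joint_pos"])
p,d=eyes.camera("wrist"); po=(s["ee_pos"],s["orientation"])
P,W=cloud("wrist",d,d>0,po); k=(np.hypot(W[:,0]-.652,W[:,1]-.0655)<.05); 
for lo,hi,zz in((.277,.288,.282),(.245,.256,.25)):
    m=k&(W[:,2]>lo)&(W[:,2]<hi); print("jug",m.sum(),np.median(W[m][:,2]),cv2.minEnclosingCircle(onz("wrist",P[m],zz,po)[:,:2].astype(np.float32)))
R0=Ro.from_euler('xyz',s["orientation"])
for sg in (1,-1):
    T=Ro.from_matrix(np.c_[sg*up,np.cross(-n,sg*up),-n]); rv=(T*R0.inv()).as_rotvec(); print(sg,rv/np.pi,np.degrees(np.linalg.norm(rv)),T.as_euler('xyz'))
    # two stage: yaw about z, then tilt about -my? 
for h in (.15,.1,.023): print(h,knob(h),knob(h)-s["ee_pos"])
print("n",n,"my",my)
E
```

```text
[0.65225951 0.06523553 0.35345189] [3.14101627e+00 3.31265142e-04 2.03413412e+00] [-8.05453163e-02  5.47126026e-01  6.97782080e-01  1.56111401e-05
  1.89601991e+00 -5.43878212e-01]
jug 1780 0.2813879556687394 ((0.6528028249740601, 0.06665386259555817), 0.01799042895436287)
jug 5277 0.2495561365771504 ((0.6529677510261536, 0.06608080863952637), 0.040505990386009216)
1 [ 0.1637928  -0.05404298 -0.48769726] 93.11366126227607 [ 3.14159265 -0.48869219  0.46774824]
-1 [-0.05441234 -0.16363993  0.49046261] 93.58135819856861 [-3.14159265  0.48869219 -2.67384441]
0.15 [ 0.45604786 -0.03292238  0.20380437] [-0.19621165 -0.09815791 -0.14964752]
0.1 [ 0.47700005 -0.02233867  0.15965699] [-0.17525946 -0.0875742  -0.1937949 ]
0.023 [ 0.50926641 -0.00603976  0.09167003] [-0.1429931  -0.07127529 -0.26178186]
n [-0.41904366 -0.21167418  0.88294759] my [-0.45087754  0.89258582  0.        ]
```

>>> step_arm:
  steps:
    - [-0.2,-0.1,0,0.00963,-0.00318,-0.0287]
    - [-0.2,-0.1,0,0.00963,-0.00318,-0.0287]
    - [-0.2,-0.1,0,0.00963,-0.00318,-0.0287]
    - [-0.2,-0.1,0,0.00963,-0.00318,-0.0287]
    - [-0.2,-0.1,0,0.00963,-0.00318,-0.0287]
    - [-0.2,-0.1,0,0.00963,-0.00318,-0.0287]
    - [-0.2,-0.1,0,0.00963,-0.00318,-0.0287]
    - [-0.2,-0.1,-0.15,0.00963,-0.00318,-0.0287]
    - [-0.2,-0.1,-0.15,0.00963,-0.00318,-0.0287]
    - [-0.16,-0.08,-0.15,0.00963,-0.00318,-0.0287]
    - [0,0,-0.15,0.00963,-0.00318,-0.0287]
    - [0,0,-0.15,0.00963,-0.00318,-0.0287]
    - [0,0,-0.15,0.00963,-0.00318,-0.0287]
    - [0,0,-0.15,0.00963,-0.00318,-0.0287]
    - [0,0,-0.15,0.00963,-0.00318,-0.0287]
    - [0,0,-0.15,0.00963,-0.00318,-0.0287]
    - [0,0,-0.15,0.00963,-0.00318,-0.0287]
    - [0,0,0,0,0,0]
    - [0,0,0,0,0,0]
    - [0,0,0,0,0,0]

```text
time_s: 21.73
ee_pos: [0.4565, -0.0329, 0.2037]
orientation: [3.141, -0.488, 0.47]
force: [-0.2, 0.9, -0.5]
grip_width: 0.088
finger_force: 0.0
```

```bash
python3 - <<'E'
from h import *
s=readout.sense(); po=(s["ee_pos"],s["orientation"]); print(po,s["joint_pos"])
T=Ro.from_matrix(np.c_[up,np.cross(-n,up),-n]); print("rot err/pi",(T*Ro.from_euler('xyz',po[1]).inv()).as_rotvec()/np.pi)
p,d=eyes.camera("wrist"); cv2.imwrite("pics/w5.png",p[:,:,::-1]); 
hsv=cv2.cvtColor(p,cv2.COLOR_RGB2HSV);H,S,V=[hsv[:,:,i].astype(int) for i in range(3)]
P,W=cloud("wrist",d,((H<8)|(H>172))&(S>140)&(d>0),po); r=W-knob(0); h=r@n
m=(np.linalg.norm(r,axis=1)<.07)&(h>.04)&(h<.055)
x=np.c_[r@up,r@my][m]*1000; print(m.sum(),np.median(h[m]),cv2.minAreaRect(x.astype(np.float32)))
for t in (.1,.023): print(t,knob(t)-po[0])
E
```

```text
(array([ 0.45648134, -0.03286095,  0.20369166]), array([ 3.14115078, -0.48840073,  0.47003407])) [-0.56992061  0.12242248  1.87399826  0.52016528  0.95045368  0.26543153]
rot err/pi [ 1.52719847e-04 -2.66368216e-05 -6.61586046e-04]
732 0.04516142788964954 ((-1.1753463745117188, -0.15371036529541016), (13.749556541442871, 42.81855773925781), 89.33407592773438)
0.1 [ 0.02051871  0.01052228 -0.04403466]
0.023 [ 0.05278507  0.02682119 -0.11202163]
```

View pics/w5.png

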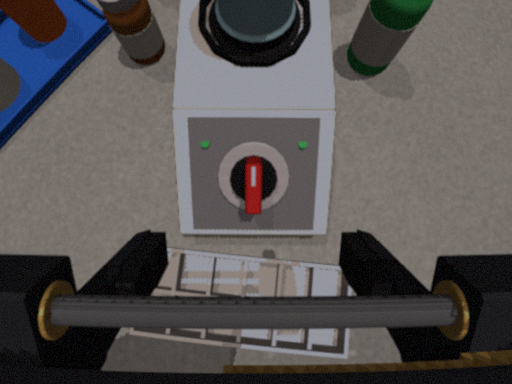

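The bar is seen at (254,185), 44 x 14 mm, within 1.2 mm of the computed axis, and the fingers straddle it along its thickness. Moving in.

>>> step_arm:
  steps:
    - [0.07,0.035,-0.15,0,0,0]
    - [0.09,0.046,-0.195,0,0,0]
    - [0.09,0.046,-0.195,0,0,0]
    - [0.09,0.046,-0.195,0,0,0]
    - [0.09,0.046,-0.195,0,0,0]
    - [0.06,0.03,-0.13,0,0,0]
    - [0.03,0.015,-0.065,0,0,0]
    - [0,0,0,0,0,0]
    - [0,0,0,0,0,0]
    - [0,0,0,0,0,0]

```text
time_s: 22.62
ee_pos: [0.5085, -0.0066, 0.0918]
orientation: [3.141, -0.49, 0.468]
force: [0.6, 0.4, -0.2]
grip_width: 0.0885
finger_force: 0.0
```

```bash
python3 - <<'E'
from h import *
s=readout.sense(); r=s["ee_pos"]-knob(0)+.0012*up; print(r@up,r@my,r@n,s["force"])
print("rot row share per 4deg:", -n*4/180)
E
```

```text
0.0004311603270015334 -0.00021527264632524178 0.023500551792792784 [ 0.58399033  0.36215016 -0.23932605]
rot row share per 4deg: [ 0.00931208  0.00470387 -0.01962106]
```

>>> step_arm:
  steps:
    - [0,0,0,0,0,0]
    - [0,0,0,0,0,0]
    - [0,0,0,0,0,0]
    - [0,0,0,0,0,0]
    - [0,0,0,0,0,0]
    - [0,0,0,0,0,0]
    - [0,0,0,0,0,0]
    - [0,0,0,0,0,0]
    - [0,0,0,0,0,0]
    - [0,0,0,0,0,0]
    - [0,0,0,0,0,0]
  hand: 255
  grip_force: 35

```text
time_s: 23.53
ee_pos: [0.5083, -0.0063, 0.0907]
orientation: [-3.141, -0.489, 0.467]
force: [0.4, -0.1, -0.3]
grip_width: 0.0172
finger_force: 0.0
```

>>> step_arm:
  steps:
    - [0,0,0,0.0093,0.0047,-0.0196]
    - [0,0,0,0.0093,0.0047,-0.0196]
    - [0,0,0,0.0093,0.0047,-0.0196]
    - [0,0,0,0.0093,0.0047,-0.0196]
    - [0,0,0,0.0093,0.0047,-0.0196]
    - [0,0,0,0.0093,0.0047,-0.0196]
    - [0,0,0,0.0093,0.0047,-0.0196]
    - [0,0,0,0.0093,0.0047,-0.0196]
    - [0,0,0,0.0093,0.0047,-0.0196]
    - [0,0,0,0.0093,0.0047,-0.0196]
    - [0,0,0,0,0,0]

```text
time_s: 24.45
ee_pos: [0.5083, -0.0065, 0.0907]
orientation: [-2.812, -0.367, -0.294]
force: [0.2, -1.5, 0.1]
grip_width: 0.0138
finger_force: 35.0
```

```bash
python3 - <<'E'
from h import *
s=readout.sense(); r=s["ee_pos"]-knob(0)+.0012*up; print(r@up,r@my,r@n,s["force"],s["wrist_torque"],s["wrist_torque"]@n,s["joint_pos"])
T=Ro.from_matrix(np.c_[up,np.cross(-n,up),-n]); print("deg",np.degrees((Ro.from_euler('xyz',s["orientation"])*T.inv()).as_rotvec()@n))
E
```

```text
-0.00016866271608811535 -2.343921393827298e-05 0.022655834957772812 [ 0.19226158 -1.46816601  0.05648906] [-0.29479801  0.18898928 -0.03096911] 0.05618498801348104 [-0.43846639  0.39163342  1.93205842  0.69171978  0.61784682  0.83216345]
deg -40.11421007882108
```

>>> step_arm:
  steps:
    - [0,0,0,0.0093,0.0047,-0.0196]
    - [0,0,0,0.0093,0.0047,-0.0196]
    - [0,0,0,0.0093,0.0047,-0.0196]
    - [0,0,0,0.0093,0.0047,-0.0196]
    - [0,0,0,0.0093,0.0047,-0.0196]
    - [0,0,0,0.0093,0.0047,-0.0196]
    - [0,0,0,0.0093,0.0047,-0.0196]
    - [0,0,0,0,0,0]
    - [0,0,0,0,0,0]

```text
time_s: 25.2
ee_pos: [0.5083, -0.0066, 0.0907]
orientation: [-2.684, -0.179, -0.757]
force: [-0.6, -2.5, -0.4]
grip_width: 0.0138
finger_force: 35.0
```

```bash
python3 - <<'E'
from h import *
s=readout.sense(); r=s["ee_pos"]-knob(0)+.0012*up; print(r@up,r@my,r@n,s["force"],s["wrist_torque"]@n,s["grip_width"],s["joint_pos"])
T=Ro.from_matrix(np.c_[up,np.cross(-n,up),-n]); print("deg",np.degrees((Ro.from_euler('xyz',s["orientation"])*T.inv()).as_rotvec()@n))
E
```

```text
-0.00023324756517862234 -4.408474061827427e-05 0.022653399359893658 [-0.63025917 -2.54994689 -0.42350775] 0.08555102160694655 0.013835941346793963 [-0.43850254  0.39162439  1.93219647  0.69164784  0.61760103  1.31442582]
deg -67.74700822311668
```

>>> step_arm:
  steps:
    - [0,0,0,0.0035,0.0018,-0.0074]
    - [0,0,0,0,0,0]
    - [0,0,0,0,0,0]
    - [0,0,0,0,0,0]
    - [0,0,0,0,0,0]
    - [0,0,0,0,0,0]
    - [0,0,0,0,0,0]
    - [0,0,0,0,0,0]
    - [0,0,0,0,0,0]
    - [0,0,0,0,0,0]
    - [0,0,0,0,0,0]
    - [0,0,0,0,0,0]
    - [0,0,0,0,0,0]
    - [0,0,0,0,0,0]
    - [0,0,0,0,0,0]
    - [0,0,0,0,0,0]

```text
time_s: 26.53
ee_pos: [0.5083, -0.0065, 0.0907]
orientation: [-2.68, -0.166, -0.784]
force: [-0.5, -5.3, -2.5]
grip_width: 0.0137
finger_force: 35.0
```

```bash
python3 - <<'E'
from h import *
s=readout.sense(); print(s["wrist_torque"]@n,s["wrist_torque"],s["grip_width"])
T=Ro.from_matrix(np.c_[up,np.cross(-n,up),-n]); print("deg",np.degrees((Ro.from_euler('xyz',s["orientation"])*T.inv()).as_rotvec()@n))
E
```

```text
0.07693808185775423 [-0.90696896  0.40907703 -0.24523592] 0.013686364939292726
deg -69.45717671696931
```

```bash
python3 - <<'E'
from h import *
s=readout.sense(); po=(s["ee_pos"],s["orientation"])
p,d=eyes.camera("wrist"); cv2.imwrite("pics/w6.png",p[:,:,::-1])
hsv=cv2.cvtColor(p,cv2.COLOR_RGB2HSV);H,S,V=[hsv[:,:,i].astype(int) for i in range(3)]
P,W=cloud("wrist",d,((H<8)|(H>172))&(S>140)&(d>0),po); r=W-knob(0); m=(np.linalg.norm(r,axis=1)<.07)
x=np.c_[r@up,r@my,r@n][m]*1000; print(m.sum(),x.mean(0) if m.any() else 0, cv2.minAreaRect(x[:,:2].astype(np.float32)) if m.sum()>5 else 0)
E
```

```text
2852 [ 1.67002417 -8.71000222 40.89605049] ((-1.9307937622070312, -6.087493896484375), (32.991031646728516, 36.681663513183594), 47.58196258544922)
```

View pics/w6.png

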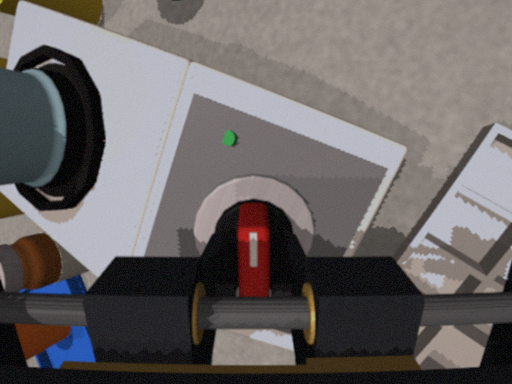

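The bar lies square between the pads (255,248) and turned with the hand by about 69 degrees, so it is at its stop. Releasing.

>>> step_arm:
  steps:
    - [0,0,0,0,0,0]
    - [0,0,0,0,0,0]
    - [0,0,0,0,0,0]
    - [0,0,0,0,0,0]
    - [0,0,0,0,0,0]
    - [0,0,0,0,0,0]
    - [0,0,0,0,0,0]
    - [0,0,0,0,0,0]
    - [0,0,0,0,0,0]
    - [0,0,0,0,0,0]
    - [-0.04,-0.02,0.088,0,0,0]
    - [-0.08,-0.04,0.176,0,0,0]
    - [-0.08,-0.04,0.176,0,0,0]
    - [-0.08,-0.04,0.176,0,0,0]
    - [-0.08,-0.04,0.176,0,0,0]
    - [-0.08,-0.04,0.176,0,0,0]
    - [-0.08,-0.04,0.176,0,0,0]
    - [0,0,0,0,0,0]
    - [0,0,0,0,0,0]
    - [0,0,0,0,0,0]
  hand: 0

```text
time_s: 28.25
ee_pos: [0.456, -0.0322, 0.2047]
orientation: [-2.68, -0.165, -0.784]
force: [0.7, 0.4, 0.3]
grip_width: 0.0879
finger_force: 0.0
```

```bash
python3 - <<'E'
from h import *
s=readout.sense(); po=(s["ee_pos"],s["orientation"]); print(po[0],s["grip_width"],s["force"])
p,d=eyes.camera("wrist")
hsv=cv2.cvtColor(p,cv2.COLOR_RGB2HSV);H,S,V=[hsv[:,:,i].astype(int) for i in range(3)]
P,W=cloud("wrist",d,((H<8)|(H>172))&(S>140)&(d>0),po); r=W-knob(0); h=r@n; m=(np.linalg.norm(r,axis=1)<.07)&(h>.04)&(h<.055)
x=np.c_[r@up,r@my][m]*1000; print(m.sum(), cv2.minAreaRect(x.astype(np.float32)))
q,d=eyes.camera("side"); cv2.imwrite("pics/s7.png",np.hstack([q,p])[:,:,::-1][:, ::1] if 0 else cv2.resize(np.hstack([q,p]),(800,300))[:,:,::-1])
E
```

```text
[ 0.45600973 -0.03222519  0.20470265] 0.0879477603757611 [0.72866711 0.4192035  0.2613884 ]
757 ((-1.3374309539794922, -0.616455078125), (14.077580451965332, 43.0648078918457), 89.61963653564453)
```

View pics/s7.png

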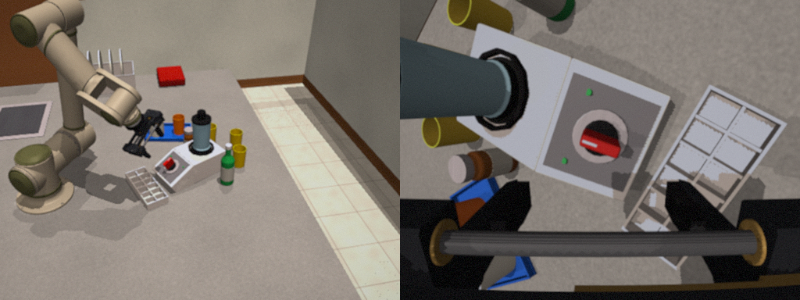

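The knob bar at (600,145) is back along the slope at 0 degrees. The jug stands in the collar, the tumbler stands in the tray, and the hand is clear of everything.

```bash
python3 -c "
from h import *
print(workorder.hand_in())"
```

```text
the job is handed in; nothing more can be done
None
```

The job is handed in, with no verdict returned: the tumbler stands in the tray, the jug is in the collar, and the knob was held at about 69° (its stop) for over a second and sprang back to rest; I saw no bystander moved, and it took about 28 s of the 72 s allowed.

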